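# Clear the beam offcut and mark the weld joint

## Task

An I-beam offcut is standing across the V-groove joint between the two plates: lift it off and set it down, not drop it, in the grey tray. Then take the cranked marker from its cradle and draw its tip inside the groove along the whole joint, slowly (about 3 to 4 cm a second), starting at the end with the low tab and finishing at the other end. Lay the marker back in its cradle the way it lay before, and leave the other things on the table where they are.

Things in the scene. Friction and masses are not known exactly. Their poses are not given: they have to be found in the camera images.
- plates: Two bare steel plates fixed side by side, together 160 (x) x 120 (y) x 16 mm, a darker V-groove between them along x at y = 0: 22 mm wide on top, 11 mm deep, 45 degree sides. A tab 36 mm long, 50 mm wide, 4 mm high sticks out at the -x end. Bolt heads (14 mm wide, 6 mm high) at x = +-68, y = +-50 mm. Origin: centre of the underside.
- seam_start (a point): Start of the seam, in the middle of the groove at the tab end of the plates, at the height of the plates' top face (16 mm above the table; the groove's bottom is 11 mm below this point).
- seam_end (a point): Other end of the joint, 160 mm from the start, same height.
- beam: Rust-brown steel I-beam offcut, 90 mm long (its x axis), 46 mm wide (y), 80 mm high, standing on one flange on the plates across the groove; flanges 7 mm thick, web 6 mm, about 0.5 kg. Can be taken from above across the 46 mm of the top flange. Origin: centre of the underside; z up.
- beam_center (a point): Centre of the I-beam offcut, 40 mm above its underside.
- tray: Empty open grey sheet-metal tray fixed on the table, 200 mm (x) by 170 mm (y), 50 mm high, walls 4 mm, floor about 4 mm. Origin: centre of the underside.
- cradle: Fixed plywood cradle: base 130 x 70 x 8 mm, two saddles 12 mm thick at x = +-48 mm with seats 55 mm above the table; prongs rise 14 mm above the seats on both sides of a slot 30 mm wide along x. 84 mm free between the saddles for the fingers. Origin: centre of the underside.
- marker: Cranked marker lying in the cradle, x along the cradle's x: square aluminium handle 140 mm long (x = -70 to 70 mm), 20 x 20 mm, black band near -x; at +x a round steel nose 10 mm thick bends down to a thin white tip. 0.15 kg. Origin: centre of the handle (65 mm above the table in the cradle, within 5 mm of above the cradle's origin).
- marker_tip (a point): Lowest point of the marker's tip (round, 6 mm thick): 85 mm along +x and 57 mm below the handle's centre.
- brush: Bystander: brush, 200 mm long, lying on the table.
- tube: Bystander: square steel tube offcut, 40 x 40 x 90 mm, lying on the table. Origin: centre of the underside.
- hammer: Bystander: hammer, 180 mm long, lying on the table near the robot.
- can: Bystander: grey can, 66 mm across, 180 mm high, standing. Origin: centre of the underside.
- canister: Bystander: green rod canister with yellow cap, 56 mm across, 175 mm high, standing. Origin: centre of the underside.

How it is judged:
By the outcome, as a careful person would: the job done as asked, in the order asked, and still so for the second after the job is handed in, with the robot touching nothing.
It also fails if it takes over 64 s, if anything falls off the work surface, if the arm or the gripper's body presses on something with over 40 N, if the wrist force passes 120 N, or if a joint passes its speed limit or range.

## Robot

A 7-joint arm with a two-finger parallel gripper is mounted at the origin on the work surface. World frame = base frame: x ahead of the robot, y to its left, z up, the work surface at z = 0. Lengths are in m, angles in rad, forces in N, time in s.
With the tool pointing down it reaches from about 0.425 to 0.825 m from the base axis. Payload 3.6 kg.
Tool frame: the origin (TCP) lies where the fingers leave the gripper's body, on its centre line; the fingertips stand 73 mm ahead of it and the grasp point (between the pads) lies 54 mm ahead of it; z points along the fingers, y is the line along which they close (so a half turn about z gives the same grasp; the last joint's range is limited). The gripper opens to 85 mm and grips with 20 to 120 N. Pads are 22 mm wide; open, the fingers measure 114 mm over their backs; the gripper's body (76 mm by 85 mm) begins 54 mm behind the grasp point. The pads swing forward as they close: fully open they stand 13 mm farther back than shut.
Start: joints at [-1.294, 0.615, -0.013, 1.423, 0.008, 1.103, -0.04], TCP at [0.194, 0.62, 0.304] pointing down, gripper open.
Joint ranges: [-3.12, 3.12], [-0.3, 2.06], [-1.34, 1.32], [0.26, 2.42], [-1.36, 4.5], [0.01, 1.98], [-2.84, 2.84]. Speed limits (rad/s): [2.79, 2.79, 3.14, 3.14, 3.14, 3.14, 3.14].

## Interface

Orientations are given as a unit quaternion [x, y, z, w].
In Python, from station import arm, snapshot, camera_info, ticket gives the robot as it stands. Calls block until the motion is done:
- arm.movep(position, orientation): joint-space move of the TCP to a pose.
- arm.line_to(position, velocity=0.15, ori=None): straight line of the TCP; ori=None keeps the orientation; velocity is the mean speed in m/s.
- arm.move_j(angles): joint-space move.
- arm.move_gripper(opening, effort=None): opening from 0.0 (shut) to 1.0 (fully open); effort is the grip in N (None keeps the last); returns when the fingers have stopped.
- arm.pause(seconds).
- arm.ik(position, orientation): joint angles nearest the present ones, or None.
- snapshot(name): name is "scene" or "top" or "wrist"; returns the picture (400x640x3 uint8, blue, green, red); there is no depth.
- camera_info(name): a dict with "fx", "fy", "cx", "cy" (pixels), "R" (3x3) and "t" (3): a world point X has camera coordinates R X + t; the wrist camera has in their place "T_tool_cam" (4x4, takes a point from camera to tool coordinates, whose origin is the TCP and whose axes are the flange's). Camera axes: x right, y down, z forward; pixel columns grow to the right and rows downward; lengths in m; the calibration is good to about 2 mm. A picture is of the moment at which its call begins: read the wrist's pose just before it. camera_info takes no time and is no camera call.
A pose or a line that the arm cannot do raises arm.MotionError and nothing moves.
- ticket.finish_job(): hands the job in; it is judged then, once.
Readings, each from a call of its own:
- arm.read_time(): time.
- arm.read_joint_positions(): joint angles.
- arm.read_dq(): joint speeds.
- arm.read_effort(): joint torques, N m.
- arm.read_tool_pos(): TCP position.
- arm.read_eef_rot(): TCP orientation.
- arm.read_ft_force(): force on the tool from outside, world axes, zero at the start.
- arm.read_wrist_torque(): the same for the moment, N m.
- arm.read_opening(): opening from 0.0 (shut) to 1.0 (fully open).
- arm.read_finger_force(): force on a finger pad.
Only numpy, scipy, OpenCV 4.12 (cv2) and the standard library are available. Lean on these libraries where they do the work, as an engineer would, in place of code of your own. Each camera call takes 0.05 s, during which the arm holds its last target. There are 200 camera calls.

## Working session

There is one attempt and no reset: what is moved stays moved. The work goes in short steps, each a Python script; the robot and the scene stay as the last script left them, time stands still between calls to the robot, and variables do not carry over. Pictures are saved under pics/ and viewed, at most 10 in all, crops included, and the job is handed in when it is done.

```bash
mkdir -p pics; ls; python3 - <<'E'
from station import arm,snapshot,camera_info
import cv2
for n in("scene","top"):
    im=snapshot(n); cv2.imwrite(f"pics/{n}0.png",im); print(n,camera_info(n))
print(camera_info("wrist"),arm.read_tool_pos(),arm.read_eef_rot(),arm.read_time())
E
```

```text
pics
scene {'fx': 504.5177019966431, 'fy': 504.5177019966431, 'cx': 324.48496482593146, 'cy': 199.4638760689122, 'R': array([[-0.79217986,  0.61028037, -0.00298866],
       [ 0.51718221,  0.66871702, -0.53417237],
       [-0.32399635, -0.42470627, -0.8453703 ]]), 't': array([ 0.42942717, -0.26070681,  1.86409887])}
top {'fx': 407.811943334283, 'fy': 407.811943334283, 'cx': 316.9510916232939, 'cy': 207.42411803058346, 'R': array([[-0.01277872, -0.99983595, -0.01283665],
       [-0.99606314,  0.01385463, -0.08755722],
       [ 0.0877207 ,  0.01166725, -0.99607678]]), 't': array([0.01558397, 0.56951209, 1.30033003])}
{'fx': 281.340601574785, 'fy': 281.340601574785, 'cx': 314.44907229857864, 'cy': 199.16798336594937, 'T_tool_cam': array([[-4.68891083e-04, -9.49069194e-01, -3.15067366e-01,
         8.05468016e-02],
       [ 9.99999890e-01, -4.37840558e-04, -1.69329014e-04,
         9.17600226e-04],
       [ 2.27556789e-05, -3.15067411e-01,  9.49069295e-01,
        -6.98609155e-02],
       [ 0.00000000e+00,  0.00000000e+00,  0.00000000e+00,
         1.00000000e+00]])} [0.19424605 0.61973543 0.30285227] [ 1.51249154e-01  9.88494969e-01 -1.16598411e-03 -1.75244332e-04] 0.1
```

View pics/top0.png

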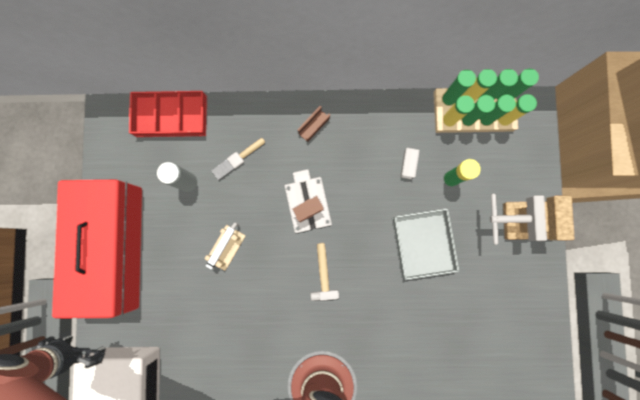

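View pics/scene0.png

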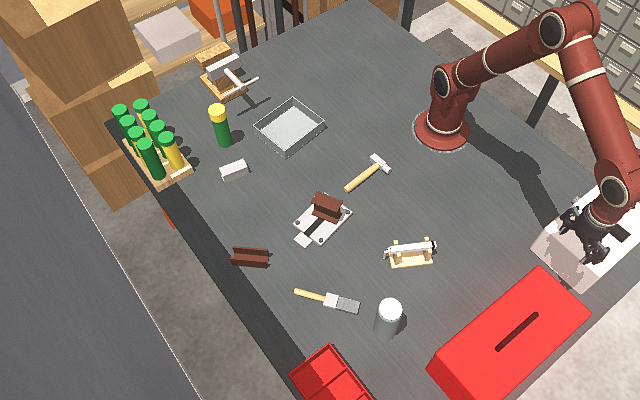

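```bash
cat > h.py <<'E'
from station import arm,snapshot,camera_info,ticket
import numpy as np,cv2
from scipy.spatial.transform import Rotation as Rot
def down(yaw):  # tool z down, tool y axis along world angle yaw
    y=np.array([np.cos(yaw),np.sin(yaw),0]);z=np.array([0,0,-1.]);x=np.cross(y,z)
    return Rot.from_matrix(np.c_[x,y,z]).as_quat()
def cam(n,pose=None):
    c=camera_info(n);K=np.array([[c['fx'],0,c['cx']],[0,c['fy'],c['cy']],[0,0,1]])
    if n!='wrist': return K,c['R'],c['t']
    p,q=pose;T=np.eye(4);T[:3,:3]=Rot.from_quat(q).as_matrix();T[:3,3]=p
    M=np.linalg.inv(T@c['T_tool_cam']);return K,M[:3,:3],M[:3,3]
def px2w(C,uv,z):
    K,R,t=C;d=R.T@np.linalg.inv(K)@[uv[0],uv[1],1];o=-R.T@t;return o+d*(z-o[2])/d[2]
def proj(C,X):
    K,R,t=C;p=K@(R@np.asarray(X,float)+t);return p[:2]/p[2]
def wsnap(name):
    p,q=arm.read_tool_pos(),arm.read_eef_rot();im=snapshot('wrist');cv2.imwrite(f'pics/{name}.png',im)
    np.savez(f'pics/{name}.npz',p=p,q=q);return im
def wcam(name):
    d=np.load(f'pics/{name}.npz');return cam('wrist',(d['p'],d['q']))
E
python3 - <<'E'
from h import *
C=cam('top')
im=cv2.imread('pics/top0.png')
for k,uv,z in[('plate',(308,203),.016),('tray',(426,244),.02),('tabmid',(302,175),.004),('far mid',(313,231),.016),('beamtop',(308,209),.096),('cradle',(227,250),.03),
  ('trayUL',(396,217),.05),('trayUR',(447,209),.05),('trayLR',(457,268),.05),('trayLL',(403,279),.05)]:
    print(k,px2w(C,uv,z).round(3))
a=cv2.resize(im[165:240,275:340],None,fx=6,fy=6,interpolation=cv2.INTER_CUBIC)
b=cv2.resize(im[215:280,195:255],None,fx=6,fy=6,interpolation=cv2.INTER_CUBIC)
o=np.zeros((450,760,3),np.uint8);o[:450,:390]=a;o[:390,400:760]=b;cv2.imwrite('pics/crop0.png',o)
for yaw in(0,np.pi/2,-np.pi/2,np.pi): print(yaw,arm.ik([.54,0,.3],down(yaw)))
E
```

```text
plate [0.585 0.037 0.016]
tray [ 0.447 -0.342  0.02 ]
tabmid [0.68  0.057 0.004]
far mid [0.494 0.022 0.016]
beamtop [0.559 0.035 0.096]
cradle [0.436 0.299 0.03 ]
trayUL [ 0.533 -0.243  0.05 ]
trayUR [ 0.557 -0.405  0.05 ]
trayLR [ 0.371 -0.429  0.05 ]
trayLL [ 0.339 -0.259  0.05 ]
0 [-0.33685472  0.47592983  0.4455763   1.75929133 -0.24325754  0.96104373
  0.20579383]
1.5707963267948966 [-0.13759161  0.44984079  0.14340003  1.75311741 -0.07679644  0.94406417
  1.6076052 ]
-1.5707963267948966 [-0.54510567  0.5500028   0.79643639  1.76526446 -0.45393054  1.02001702
 -1.14901963]
3.141592653589793 [-0.69803511  0.6837114   1.13517513  1.76915734 -0.68046929  1.14385031
 -2.48612348]
```

View pics/crop0.png

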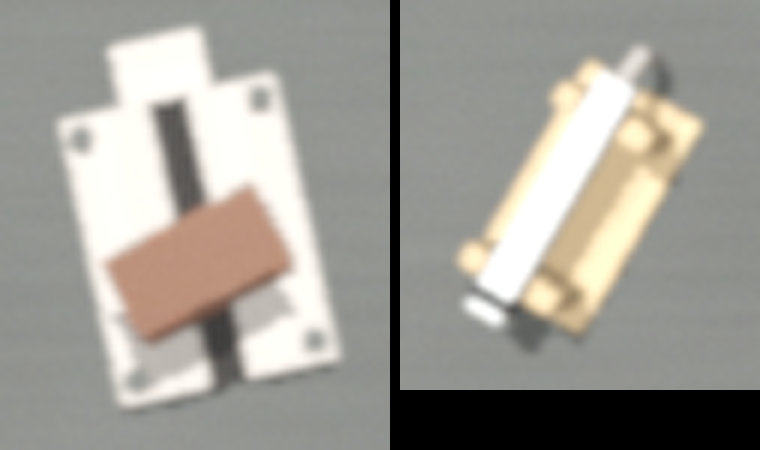

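```bash
python3 - <<'E'
from h import *
arm.movep([.425,.31,.30],down(np.radians(59))); arm.pause(.3); a=wsnap('w_cr')
arm.movep([.555,.035,.33],down(np.radians(28))); arm.pause(.3); b=wsnap('w_pl')
print(arm.read_time(),arm.read_joint_positions())
E
python3 - <<'E'
import cv2,numpy as np
a=cv2.imread('pics/w_cr.png');b=cv2.imread('pics/w_pl.png')
o=np.hstack([a[:,120:520],b[:,120:520]]);cv2.imwrite('pics/w1.png',o)
E
```

```text
3.4083 [-0.28300254  0.45123946  0.27087502  1.66914341 -0.13595908  1.03981827
  0.52122343]
```

View pics/w1.png

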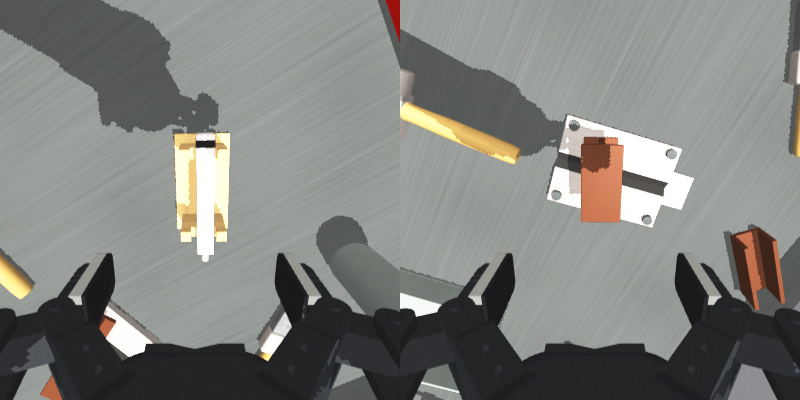

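```bash
python3 - <<'E'
import cv2,numpy as np
a=cv2.imread('pics/w_cr.png')[125:270,285:360];b=cv2.imread('pics/w_pl.png')[105:235,262:417]
o=np.zeros((580,768,3),np.uint8)
o[:,:300]=cv2.resize(a,None,fx=4,fy=4,interpolation=cv2.INTER_CUBIC)
o[:390,303:768]=cv2.resize(b,None,fx=3,fy=3,interpolation=cv2.INTER_CUBIC)
cv2.imwrite('pics/c1.png',o)
E
```

```text
(no output)
```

View pics/c1.png

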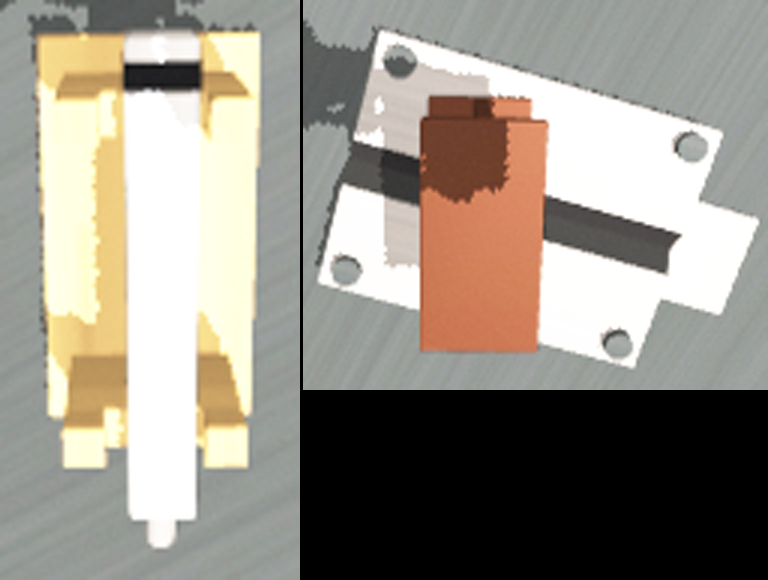

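```bash
cat > fit.py <<'E'
from h import *
from scipy.optimize import least_squares
def fit(C,pts,uv,x0):
    uv=np.array(uv)
    def w(s): c,sn=np.cos(s[2]),np.sin(s[2]); return [(s[0]+c*p[0]-sn*p[1],s[1]+sn*p[0]+c*p[1],p[2]) for p in pts]
    r=least_squares(lambda s:(np.array([proj(C,X) for X in w(s)])-uv).ravel(),x0)
    return r.x,r.fun.reshape(-1,2).round(1)
def c(uv,s,ox,oy,px=0): return [((u-px+.5)/s-.5+ox,(v+.5)/s-.5+oy) for u,v in uv]
E
python3 - <<'E'
from fit import *
W=wcam('w_pl');T=cam('top')
rep=lambda k,r:print(k,r[0].round(4),np.degrees(r[0][2]).round(2),r[1].tolist())
pl=[(.08,-.06,.016),(-.08,-.06,.016),(-.08,.06,.016),(.08,.06,.016)]
# tab at -x is image right in wrist view; top corners
uvw=c([(378,30),(722,131),(634,367),(318,283)],3,262,105,303)
for o in(pl,[(x,-y,z) for x,y,z in pl]): rep('plate w',fit(W,o,uvw,[.585,.037,np.radians(170)]))
# top crop: far-left,far-right,near-right,near-left
uvt=c([(58,120),(277,72),(340,357),(121,408)],6,275,165)
o=[(-.08,-.06,.016),(-.08,.06,.016),(.08,.06,.016),(.08,-.06,.016)]
rep('plate t',fit(T,o,uvt,[.585,.037,np.radians(190)]))
b=[(-.045,.023,.096),(-.045,-.023,.096),(.045,-.023,.096),(.045,.023,.096)]
uvb=c([(420,120),(547,121),(538,351),(420,351)],3,262,105,303)
for yaw in(-62,118):
  for o in(b,[(x,-y,z) for x,y,z in b]): rep('beam w',fit(W,o,uvb,[.559,.035,np.radians(yaw)]))
M=wcam('w_cr')
uvm=c([(128,519),(197,519),(124,40),(201,40)],4,285,125)
h=[(.07,.01,.075),(.07,-.01,.075),(-.07,.01,.075),(-.07,-.01,.075)]
for o in(h,[(x,-y,z) for x,y,z in h]): rep('mark w',fit(M,o,uvm,[.436,.3,np.radians(-31)]))
uvm=c([(592,78),(634,94),(478,290),(514,306)],6,195,215,400)
rep('mark t',fit(T,h,uvm,[.436,.3,np.radians(-31)]))
tr=[(.1,.085,.05),(.1,-.085,.05),(-.1,-.085,.05),(-.1,.085,.05)]
rep('tray t',fit(T,tr,[(396,217),(447,209),(457,268),(403,279)],[.45,-.33,.1]))
E
```

```text
plate w [0.5817 0.0397 3.3572] 192.35 [[0.1, 0.3], [0.0, 0.1], [-0.1, -0.4], [-0.0, -0.1]]
plate w [0.5857 0.0293 3.4226] 196.1 [[-18.6, 95.3], [-27.3, 82.6], [26.1, -74.9], [15.6, -72.0]]
plate t [0.581  0.0382 3.348 ] 191.82 [[0.5, 0.1], [-0.5, 0.2], [-0.3, 0.1], [0.3, -0.4]]
beam w [ 0.564   0.0366 -1.1002] -63.03 [[43.0, 1.2], [-42.3, 0.0], [-39.6, 1.0], [39.0, 1.8]]
beam w [ 0.5634  0.0376 -1.0904] -62.48 [[-0.4, -0.5], [0.3, -0.4], [0.1, 0.7], [0.1, 0.3]]
beam w [0.564  0.0366 5.183 ] 296.96 [[43.0, 1.2], [-42.3, 0.0], [-39.7, 1.0], [39.0, 1.8]]
beam w [0.5634 0.0376 5.1927] 297.52 [[-0.4, -0.5], [0.3, -0.4], [0.1, 0.7], [0.1, 0.3]]
mark w [ 0.4453  0.3133 -0.5281] -30.26 [[17.1, 0.8], [-17.1, 1.0], [19.4, -0.5], [-19.4, -0.2]]
mark w [ 0.4451  0.3134 -0.5281] -30.26 [[0.2, 0.8], [-0.2, 0.7], [-0.1, -0.4], [0.1, -0.7]]
mark t [ 0.4475  0.3093 -0.5009] -28.7 [[1.9, -2.5], [0.5, -2.2], [-1.0, 2.1], [-1.4, 2.5]]
tray t [ 0.45   -0.3338  0.1301] 7.46 [[-2.0, -1.4], [-0.0, -1.1], [0.9, 2.9], [1.1, -0.4]]
```

```bash
python3 - <<'E'
from h import *
q=down(np.radians(27.5)); P=np.array([.5634,.0376,0])
z=lambda h:P+[0,0,h]
arm.move_gripper(.85,60)
arm.movep(z(.22),q); arm.line_to(z(.141),.12)
arm.move_gripper(0.,60); print('grip',arm.read_opening(),arm.read_finger_force(),arm.read_ft_force())
arm.line_to(z(.165),.06); arm.line_to(z(.25),.15); print('lift',arm.read_opening(),arm.read_ft_force(),arm.read_wrist_torque(),arm.read_time())
wsnap('w_lift')
arm.movep([.45,-.334,.25],q); f0=arm.read_ft_force(); 
arm.line_to([.45,-.334,.140],.12); arm.pause(.2)
print(arm.read_ft_force(),arm.read_tool_pos())
h=.136
while h>.118:
    arm.line_to([.45,-.334,h],.03); f=arm.read_ft_force()
    print(h,f.round(1) if hasattr(f,'round') else f)
    if f[2]-f0[2]>3.5: break
    h-=.002
print(arm.read_time(),arm.read_tool_pos()); wsnap('w_tray')
E
```

```text
grip 0.5223553445178403 60.78076422214508 [-1.07264481 -0.17975533  5.01571819]
lift 0.5205942283857465 [-1.01866394  0.84695818 -3.83382108] [-0.04151193  0.02408692  0.01800675] 6.6583
[ 0.44508736 -0.43798595 -4.30607126] [ 0.45033703 -0.33423243  0.14076081]
0.136 [-0.4  0.7 -4.5]
0.134 [ 0.4 -0.3 -3.9]
0.132 [ 0.  -0.2 -4.5]
0.13 [-0.9  0.4 -2.4]
0.128 [-3.4  1.6 10.1]
10.7 [ 0.45012337 -0.33440475  0.13014276]
```

```bash
python3 - <<'E'
from h import *
arm.move_gripper(.8); p=np.array(arm.read_tool_pos())
arm.line_to([p[0],p[1],.16],.08);arm.line_to([p[0],p[1],.25],.2); wsnap('w_tray2')
q=down(np.radians(59.74)); P=np.array([.4451,.3134,0]); z=lambda h:P+[0,0,h]
arm.movep(z(.22),q); arm.line_to(z(.116),.12)
arm.move_gripper(0.,70); print(arm.read_opening(),arm.read_finger_force(),arm.read_ft_force(),arm.read_tool_pos(),arm.read_time())
arm.line_to(z(.135),.06); arm.line_to(z(.23),.15); print(arm.read_opening(),arm.read_ft_force())
psi=np.radians(192.2); d=np.array([np.cos(psi),np.sin(psi),0]); c=np.array([.5815,.0392,0]); s=c-.08*d; e=c+.08*d
m=np.radians(-75); off=-.085*np.array([np.cos(m),np.sin(m),0])
q2=down(m+np.pi/2)
# handle centre = TCP z - .051
T=lambda tip,tz:tip+off+[0,0,tz+.057+.051]
arm.movep(T(s+.002*d,.06),q2); arm.line_to(T(s+.002*d,.022),.1); arm.pause(.3)
print(arm.read_tool_pos(),T(s+.002*d,.022),arm.read_time(),arm.ik(T(e,.009),q2))
wsnap('w_st'); 
a=snapshot('scene');cv2.imwrite('pics/s1.png',a);t=snapshot('top');cv2.imwrite('pics/t1.png',t)
S=cam('scene');tip=s+.002*d+[0,0,.022];u=proj(S,tip);print(u,proj(S,s+[0,0,.016]),proj(S,e+[0,0,.016]),proj(cam('top'),tip))
x,y=int(u[0]),int(u[1]);o=np.zeros((400,800,3),np.uint8)
o[:,:400]=cv2.resize(a[y-40:y+40,x-40:x+40],(400,400),interpolation=cv2.INTER_CUBIC);print(x-40,y-40)
o[:,400:]=cv2.imread('pics/w_tray2.png')[:,120:520];cv2.imwrite('pics/c2.png',o)
E
```

```text
0.2240257098098201 68.75259160995483 [-0.37528248  0.9500997   4.77343653] [0.44526119 0.31349798 0.11659177] 16.1333
0.22919776200404202 [-0.40162543  0.03796391 -1.53992833]
[0.63607086 0.13780323 0.13066269] [0.63573882 0.13778703 0.13      ] 19.2583 [-0.37253969  0.66956403  0.1718171   2.05727344 -0.2549003   0.43436687
  0.25660215]
[306.38868825 232.37665628] [306.03839388 233.69684461] [337.79682763 201.25463745] [302.07027849 180.94620845]
266 192
```

View pics/c2.png

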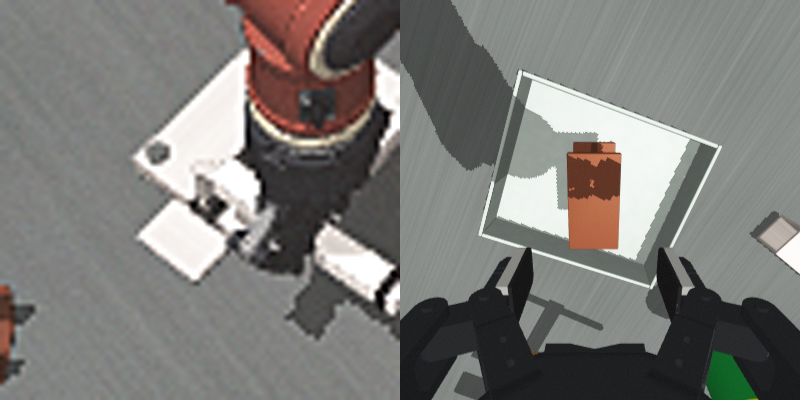

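View pics/w_st.png

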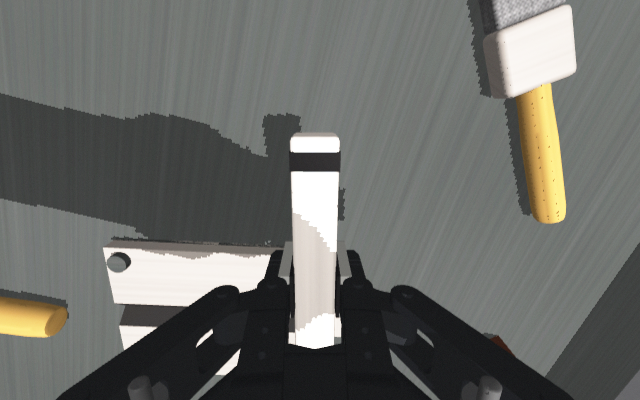

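```bash
cat > tr.py <<'E'
from h import *
psi=np.radians(192.2); d=np.array([np.cos(psi),np.sin(psi),0]); c=np.array([.5815,.0392,0]); s=c-.08*d; e=c+.08*d
m=np.radians(-75); mx=np.array([np.cos(m),np.sin(m),0]); off=-.085*mx; q2=down(m+np.pi/2)
T=lambda tip,tz:tip+off+[0,0,tz+.057+.051]
n=np.array([-d[1],d[0],0])
E
python3 - <<'E'
from tr import *
W=wcam('w_st');p=np.array(arm.read_tool_pos());my=np.array([-mx[1],mx[0],0])
for x,y,z in[(-.07,.01,.01),(-.07,-.01,.01),(-.07,.01,-.01),(-.07,-.01,-.01),(-.02,.01,.01),(-.02,-.01,.01)]: print((x,y,z),proj(W,p+mx*x+my*y+[0,0,z-.051]).round(1))
f0=np.array(arm.read_ft_force());h=.018
while h>.0055:
    arm.line_to(T(s+.002*d,h),.03);arm.pause(.1);f=np.array(arm.read_ft_force())-f0;a=np.array(arm.read_tool_pos())
    print(round(h,4),round(a[2]-.108,4),f.round(2),'lat',round(f@n,2),((a-T(s+.002*d,h))@n*1e3).round(2))
    if np.linalg.norm(f)>2.5: break
    h-=.0015
print(arm.read_time())
E
```

```text
(-0.07, 0.01, 0.01) [337. 137.]
(-0.07, -0.01, 0.01) [285.5 137. ]
(-0.07, 0.01, -0.01) [333.7 132.4]
(-0.07, -0.01, -0.01) [289.8 132.4]
(-0.02, 0.01, 0.01) [334.2 251.6]
(-0.02, -0.01, 0.01) [289.2 251.7]
0.018 0.0178 [-0.05 -0.28  0.21] lat 0.26 0.02
0.0165 0.0165 [-0.57  0.15  0.12] lat -0.27 0.01
0.015 0.015 [0.37 0.12 0.47] lat -0.04 0.01
0.0135 0.0135 [ 0.57 -0.77  0.07] lat 0.87 -0.02
0.012 0.012 [ 0.32 -0.4  -0.18] lat 0.45 -0.02
0.0105 0.0105 [ 0.36 -0.39  0.57] lat 0.46 -0.0
0.009 0.009 [ 0.14 -0.59 -0.54] lat 0.61 -0.01
0.0075 0.0075 [ 0.42 -0.79 -0.7 ] lat 0.86 0.01
0.006 0.0063 [ 0.64 -0.57  0.87] lat 0.69 0.14
22.5917
```

```bash
python3 - <<'E'
from tr import *
arm.line_to(T(s+.002*d,.0085),.03);arm.line_to(T(s-.004*d,.0085),.03)
t=arm.read_time();f0=np.array(arm.read_ft_force())
arm.line_to(T(e+.004*d,.0085),.035);t2=arm.read_time()
a=np.array(arm.read_tool_pos());print('trace',t2-t,(a-T(e+.004*d,.0085)).round(4),(np.array(arm.read_ft_force())-f0).round(2),arm.read_opening())
arm.line_to(T(e+.004*d,.06),.1)
b=snapshot('top');cv2.imwrite('pics/t2.png',b)
q=down(np.radians(59.74)); P=np.array([.4451,.3134,0]); z=lambda h:P+[0,0,h]
arm.movep(z(.23),q); arm.line_to(z(.135),.12);arm.pause(.2);f0=np.array(arm.read_ft_force());wsnap('w_c2')
h=.122
while h>.113:
    arm.line_to(z(h),.04);arm.pause(.05);f=np.array(arm.read_ft_force())-f0;print(round(h,4),f.round(2))
    if f[2]>2: break
    h-=.001
print(arm.read_tool_pos(),arm.read_time())
E
```

```text
trace 4.949999999999999 [0. 0. 0.] [0.86 1.27 0.54] 0.22205247190818359
0.122 [-1.52 -0.46  0.22]
0.121 [-0.46  0.06  0.69]
0.12 [-0.81  0.14  0.39]
0.119 [-0.69 -1.01  0.11]
0.118 [ 0.22 -0.22  0.38]
0.117 [-0.5   0.01  0.45]
0.116 [-3.22 -0.75  7.7 ]
[0.44516959 0.31344539 0.11657114] 33.2583
```

Seated at the same height as the pick. Release and check.

```bash
python3 - <<'E'
from h import *
arm.line_to([.4451,.3134,.1166],.03)
arm.move_gripper(.75); arm.line_to([.4451,.3134,.16],.08); arm.line_to([.4451,.3134,.30],.15)
arm.movep([.425,.31,.30],down(np.radians(59)));arm.pause(.3);a=wsnap('w_cr2');t=snapshot('top');cv2.imwrite('pics/t3.png',t)
o=np.zeros((580,800,3),np.uint8)
for i,im in enumerate((cv2.imread('pics/w_cr.png'),a)): o[:435,i*225:i*225+225]=cv2.resize(im[125:270,285:360],None,fx=3,fy=3,interpolation=cv2.INTER_CUBIC)
o[:290,460:800]=cv2.resize(t[140:285,205:375],None,fx=2,fy=2);o[290:,460:800]=cv2.resize(t[140:285,360:530],None,fx=2,fy=2)
cv2.imwrite('pics/c3.png',o);print(arm.read_time())
E
```

```text
36.4333
```

View pics/c3.png

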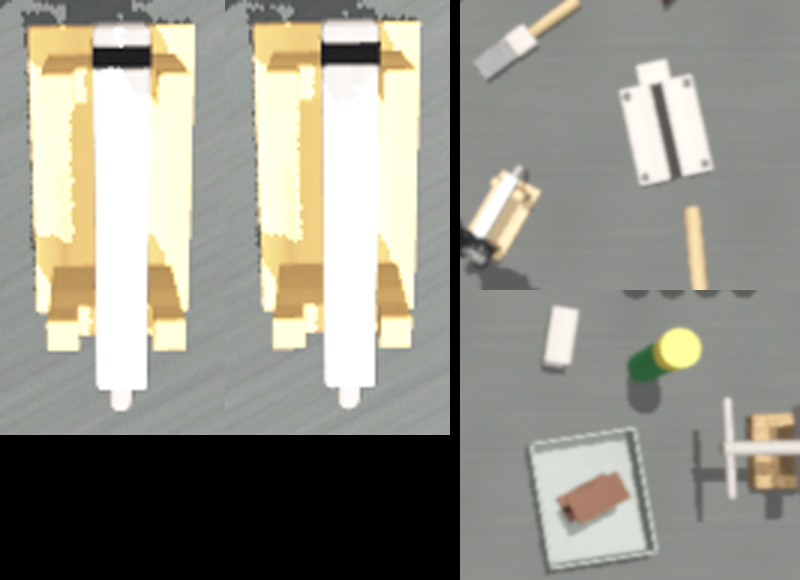

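```bash
python3 -c "
from station import ticket;print(ticket.finish_job())"
```

```text
the job is handed in; nothing more can be done
None
```

The job is handed in at about 36 s of the 64 s limit: the beam stands in the tray, the groove was traced from the tab end to the other end at about 3.4 cm/s, and the marker is back in its cradle within about a pixel of how it lay; I touched none of the other things.

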